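Put the paperweight away and present the caddy

TASK

On the library desk, lift the marble ball off its ring stand, lower it gently to the bottom of the wide round pot of the rotating desk caddy (do not drop it in or press it down hard) and let it go. Then turn the caddy by gripping the bar handle on top of its post until the wide pot stands squarely above the pointed steel tongue of the foot, and finish right there: the program ends with the gripper still closed on the bar, holding the caddy still. Leave the mug, the book and the stapler where they are.

Things in the scene. Friction and masses are not known exactly. Their poses are not given: they have to be found in the camera images.
- ball_center (a point): Centre of the loose ball of polished pale marble, 40 mm in diameter, about 90 g. It starts on a fixed dark wooden ring stand (48 mm across, 8 mm high), its centre about 24 mm above the desk. The axes roll with the ball and mean nothing.
- ball: The same marble ball; this origin lies on its surface and turns as it rolls, so use ball_center for its place.
- caddy_foot: Fixed foot of the rotating caddy: dark steel disc 170 mm across, 12 mm high, mostly hidden under the turning disc. Origin on the turning axis at desk height, z up. A flat pointed steel tongue, 40 mm wide and 8 mm high, sticks out along its own -x axis, the point 205 mm from the axis: it marks the front. Place and yaw vary, and the side of the desk.
- carousel: The turning part: pale wooden disc 284 mm across, its top 22 mm above the desk. Origin on the turning axis, 14 mm above the desk, z up; its own -x axis points from the axis to the wide pot, so the pot faces front when this frame and the foot's have the same yaw. Starts 1 rad or more away from that. Turns freely either way without end near (friction about 0.04 N m, no spring, no catch).
- pot_floor (a point): Centre of the inner floor of the wide round pot of grey painted steel, 26 mm above the desk and 90 mm from the turning axis. The pot is 96 mm across inside, 102 mm outside, its rim 71 mm above this floor. It is the only wide, empty pot of the caddy: at its sides, 90 degrees on, stand narrow pen pots (56 mm across, rim 114 mm, pens to 155 mm above the desk), across from it a low box of slips.
- bar_grip (a point): Point on the turning axis inside the dark wooden bar handle that crowns the central post (18 mm thick), 160 mm above the desk. The bar is 14 mm thick, 54 mm long and 26 mm high, from 150 to 176 mm above the desk. It is fixed to the turning part; its length is square to the direction from the axis to the wide pot (along y of carousel). Room for fingers all round.
- mug: Bystander: white ceramic mug, 80 mm across, 95 mm high, upright. Origin at the centre of its underside.
- book: Bystander: blue closed book lying flat, 150 x 210 x 28 mm. Origin at the centre of its underside.
- stapler: Bystander: black stapler, 150 x 36 mm, 54 mm high. Origin at the centre of its underside, length along x.
Not all that is in view belongs to the job. There is more than one size of the ball; the job needs the smallest.

How it is judged (in metres and radians):
On the way, in this order (a step that is already met when the one before it is completed fails the run):
1. the ball lies at rest on the bottom of the wide pot, let go (horizontal distance between ball_center and pot_floor below 0.034 m and z of ball_center in the frame of pot_floor below 0.028 m and linear speed of ball below 0.08 m/s and contact force between the fingers and ball below 0.05 N), for 0.2 s.
2. the caddy is turned so that the wide pot stands above the tongue, held by the bar handle (x of pot_floor in the frame of caddy_foot below 0 m and y of pot_floor in the frame of caddy_foot between -0.012 and 0.012 m and contact force between the fingers and carousel above 3 N and distance between the grasp point and bar_grip below 0.032 m and horizontal distance between ball_center and pot_floor below 0.034 m and z of ball_center in the frame of pot_floor below 0.028 m), for 0.2 s.
At the end, for the whole second after the job is handed in: Ball let go on the bottom of the wide pot; pot centre in front, within 12 mm (7.5 degrees) of the line from the turning axis through the tongue; caddy still (under 0.08 rad/s); fingers gripping the bar with over 3 N, the point between the pads within 32 mm of the grip point (all of step 2 and angular speed of carousel below 0.08 rad/s and contact force between the fingers and ball below 0.05 N); the arm keeps its last pose, push and grip.
It fails at once if the ball is dropped into the pot (faster than 0.6 m/s inside it, a fall of some 18 mm) (horizontal distance between ball_center and pot_floor below 0.045 m and z of ball_center in the frame of pot_floor below 0.081 m and linear speed of ball above 0.6 m/s).
It fails at once if the ball is pressed or knocked hard against the pot (over 25 N) (contact force between ball and carousel above 25 N).
It fails at once if the mug is moved by more than 30 mm (distance of mug from where it was at the start of the episode above 0.03 m).
It fails at once if the book is moved by more than 30 mm (distance of book from where it was at the start of the episode above 0.03 m).
It fails at once if the stapler is moved by more than 30 mm (distance of stapler from where it was at the start of the episode above 0.03 m).
It also fails if it takes over 72 s, if anything falls off the work surface, if the arm or the gripper's body presses on something with over 40 N, if the wrist force passes 120 N, or if a joint passes its speed limit or range.

ROBOT

A 6-joint arm with a two-finger parallel gripper is mounted at the origin on the work surface. World frame = base frame: x ahead of the robot, y to its left, z up, the work surface at z = 0. Lengths are in m, angles in degrees, forces in N, time in s.
With the tool pointing down it reaches from about 0.4 to 0.825 m from the base axis. Payload 7 kg.
Tool frame: the origin (TCP) lies midway between the tips of the shut fingers; the grasp point (between the pads) lies 19 mm behind it; z points along the fingers, y is the line along which they close (so a half turn about z gives the same grasp; the last joint's range is limited). The gripper opens to 88 mm and grips with 3 to 60 N. Pads are 19 mm wide; open, the fingers measure 130 mm over their backs; the gripper's body (78 mm by 193 mm) begins 47 mm behind the grasp point.
Start: joints at [-54.081, 20.546, 0.682, 0, -70.136, -16.507], TCP at [0.224, -0.637, 0.203] pointing down, gripper open.
Joint ranges: [-176.03, 176.03], [-82.01, 121.73], [-58.28, 71.71], [-173.87, 95.51], [-174.79, -0.11], [-173.66, 173.66]. Speed limits (degrees/s): [136.94, 136.94, 172.46, 180, 180, 180].

INTERFACE

Orientations are given as [roll, pitch, yaw] about the fixed x, y, z axes, in that order (R = Rz(yaw) Ry(pitch) Rx(roll)).
In Python, from plant import ctrl gives the robot as it stands. The module is installed in compiled form; this text tells all that it offers.
- The arm moves only by the tool send_rows, never from a script. Its argument "plan" is a list that holds one entry, the list of rows, each a list of 6 numbers: the shift along the tool's x, y, z in fractions of the full range, 1 being 0.8 m, then the turn, a rotation vector about the tool's x, y, z in shares of pi rad (1.0 is pi rad). A call has 1 to 8 rows; each row is the pose to reach, as a shift and turn from the pose commanded when the call began, along the tool's axes at that moment; what a row does not reach only later rows make up. A row lasts 1/12 s, in which the tool goes at most 41.7 mm and 7.16 degrees, less where a joint would pass 70% of its speed; a pose out of reach is approached as far as the arm can. A call with a gripper value outside its range is refused whole. "fingers" is the opening, from 0 (shut) to 1 (fully open), set as the call begins (left out, the last holds). The fingers move at their own pace and stop on an object; the grip force is fixed at half the most. Time passes only in rows, so rows that repeat a pose let the fingers close. It gives the time, the measured TCP pose, the force, the opening and the grip force at its end, in the units of the state.
- ctrl.get_obs(): the state, without advancing time (a new reading comes with each control period).
- ctrl.snapshot(name): name is "side" or "top" or "wrist"; returns a dict with "img" (480x640x3 uint8, red, green, blue), "K" (3x3 intrinsics, pixels), "pose" (4x4, takes a point from camera to world coordinates). Camera axes: x right, y down, z forward; pixel columns grow to the right and rows downward; lengths in m; the calibration is good to about 2 mm. The wrist camera is an equidistant fisheye: a pixel r from the principal point sees the ray r / f radians off the axis. A picture is of the moment at which its call begins. There is no depth.
- ctrl.close_job(): hands the job in; it is judged then, once.
The state is a dict: "clock": time; "joint_pos": joint angles; "qvel": joint speeds; "tau": joint torques, N m; "tool_pos": TCP position; "orientation": TCP orientation; "force": force on the tool from outside, world axes, zero at the start; "moment": the same for the moment, N m; "opening": finger opening in m; "gripper_force": force on a finger pad.
Only numpy, scipy, OpenCV 4.12 (cv2) and the standard library are available. Lean on these libraries where they do the work, as an engineer would, in place of code of your own. Each camera call takes 0.05 s, during which the arm holds its last target. There are 200 camera calls.

## Working session

There is one attempt and no reset: what is moved stays moved. The work goes in short steps, Python scripts to look and compute and a tool call to move; the robot and the scene stay as the last step left them, time stands still between calls to the robot, and variables do not carry over. Pictures are saved under pics/ and viewed, at most 10 in all, crops included, and the job is handed in when it is done.

Besides the shell and the picture viewer there is one more tool, called by a JSON object that holds its "name" and its "arguments", one argument or row to a line. send_rows: Moves the arm, as the interface text tells. Its arguments: {"type":"object","properties":{"plan":{"type":"array","items":{"type":"array","items":{"type":"array","items":{"type":"number"}}}},"fingers":{"type":"number"}},"required":["plan"]}

```bash
mkdir -p pics
cat > h.py <<'E'
import numpy as np, cv2, pickle
from plant import ctrl
from scipy.spatial.transform import Rotation as R
def snap(n,f):
    s=ctrl.snapshot(n); cv2.imwrite(f'pics/{f}.png',s['img'][:,:,::-1]); pickle.dump(s,open(f'pics/{f}.pkl','wb')); return s
def px2w(s,u,v,z):
    K=np.array(s['K']);P=np.array(s['pose'])
    d=P[:3,:3]@np.linalg.inv(K)@np.array([u,v,1.]); return P[:3,3]+d*(z-P[2,3])/d[2]
def w2px(s,p):
    K=np.array(s['K']);P=np.array(s['pose']); c=K@(P[:3,:3].T@(np.array(p)-P[:3,3])); return c[:2]/c[2]
def delta(target):  # world shift -> tool cm
    o=ctrl.get_obs(); M=R.from_euler('xyz',o['orientation'],degrees=True).as_matrix()
    return M.T@(np.array(target)-o['tool_pos'])*100
E
python3 - <<'E'
from h import *
for n in('top','side'):
    s=snap(n,n+'0'); print(n,np.round(s['K'],1).tolist(),np.round(s['pose'],3).tolist())
print(ctrl.get_obs())
E
```

```text
top [[457.5, 0.0, 321.7], [0.0, 457.5, 239.8], [0.0, 0.0, 1.0]] [[-0.005, -0.998, 0.061, 0.534], [-1.0, 0.004, -0.016, 0.016], [0.016, -0.061, -0.998, 1.283], [0.0, 0.0, 0.0, 1.0]]
side [[526.9, 0.0, 311.6], [0.0, 526.9, 242.3], [0.0, 0.0, 1.0]] [[-0.959, -0.184, 0.217, 0.345], [-0.285, 0.623, -0.729, 0.866], [-0.001, -0.761, -0.649, 0.887], [0.0, 0.0, 0.0, 1.0]]
{'clock': 0.1, 'joint_pos': array([-5.40791152e+01,  2.05857878e+01,  6.38295442e-01, -1.57701909e-02,
       -7.01374558e+01, -1.65061171e+01]), 'qvel': array([-0.06952781, -0.06446535,  0.11710609,  0.09922435, -0.03032187,
       -0.09948086]), 'tau': array([ 4.80056369e-04, -5.84162521e+01,  2.93751007e+01,  7.01547280e+00,
        1.02054072e-02, -5.66768222e-05]), 'tool_pos': array([ 0.22415776, -0.63617823,  0.2018345 ]), 'orientation': array([ 1.79914340e+02, -9.92229321e-03, -1.60590594e+02]), 'force': array([ 0.19297074, -0.75337754,  0.24524851]), 'moment': array([-0.01131173,  0.00581513,  0.02243097]), 'gripper_force': 0.0, 'opening': 0.0876013786038846}
```

View pics/top0.png

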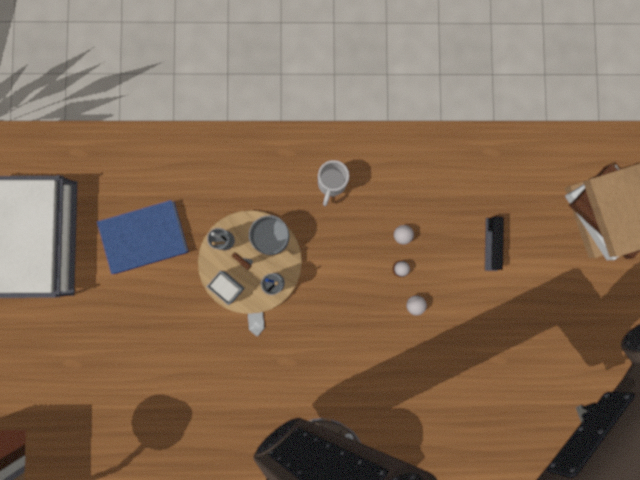

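View pics/side0.png

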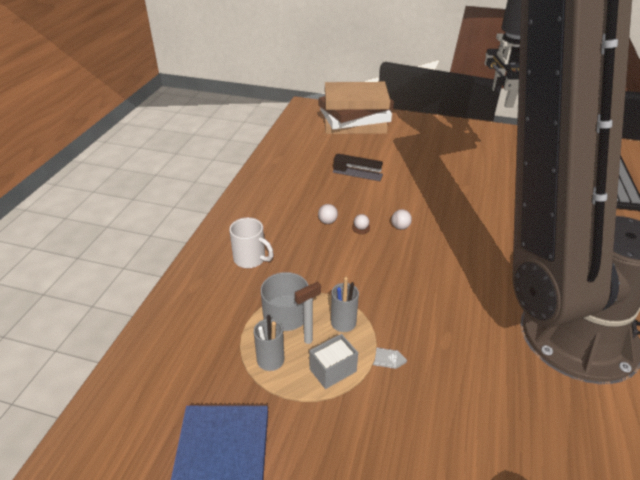

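Three marble balls are in view in the top picture, at (403,234), (402,269) and (416,305). The middle one looks smallest, so it fits the 40 mm ball. The tongue points to about (257,333), and the wide pot is at about (269,236). I'll measure these and check with an enlarged crop.

Run:
```python
from h import *
T=pickle.load(open('pics/top0.pkl','rb'));S=pickle.load(open('pics/side0.pkl','rb'))
def balls(s,pts):
    hsv=cv2.cvtColor(s['img'],cv2.COLOR_RGB2HSV)
    m=((hsv[...,1]<85)&(hsv[...,2]>85)).astype(np.uint8)
    n,l,st,c=cv2.connectedComponentsWithStats(m)
    for p in pts:
        k=l[p[1],p[0]]
        print(p,k,st[k].tolist(),c[k].round(1),'->',px2w(s,*c[k],.024).round(4),'z30',px2w(s,*c[k],.033).round(4))
balls(T,[(403,234),(402,269),(416,305)]);balls(S,[(328,213),(362,222),(402,219)])
# disc fit in top: pale wood
hsv=cv2.cvtColor(T['img'],cv2.COLOR_RGB2HSV)
print(hsv[300,240],hsv[225,290],hsv[330,150],hsv[325,257])
a=T['img'][205:340,190:310]; b=T['img'][215:325,365:455]
a=cv2.resize(a,None,fx=4,fy=4,interpolation=cv2.INTER_CUBIC);b=cv2.resize(b,None,fx=3.5,fy=3.5,interpolation=cv2.INTER_CUBIC)
o=np.zeros((540,800,3),np.uint8);o[:540,:480]=a;o[:b.shape[0],485:800]=b[:,:315]
cv2.imwrite('pics/crop.png',o[:,:,::-1])
```

```text
(403, 234) 13 [393, 225, 21, 20, 327] [403.2 234.3] -> [ 0.625  -0.2294  0.024 ] z30 [ 0.6243 -0.2276  0.033 ]
(402, 269) 31 [394, 261, 16, 16, 203] [401.5 268.5] -> [ 0.5307 -0.223   0.024 ] z30 [ 0.5307 -0.2213  0.033 ]
(416, 305) 44 [406, 295, 21, 21, 332] [416.  305.1] -> [ 0.4303 -0.2614  0.024 ] z30 [ 0.431  -0.2594  0.033 ]
(328, 213) 29 [318, 204, 20, 20, 318] [327.4 213.4] -> [ 0.6268 -0.2304  0.024 ] z30 [ 0.6239 -0.219   0.033 ]
(362, 222) 31 [354, 214, 15, 16, 195] [361.  221.5] -> [ 0.5322 -0.2217  0.024 ] z30 [ 0.5303 -0.2103  0.033 ]
(402, 219) 30 [391, 209, 21, 21, 329] [401.1 218.9] -> [ 0.4323 -0.263   0.024 ] z30 [ 0.4314 -0.2513  0.033 ]
[ 17 104 140] [ 13 139  90] [ 14 137 136] [  0   0 182]
```

View pics/crop.png

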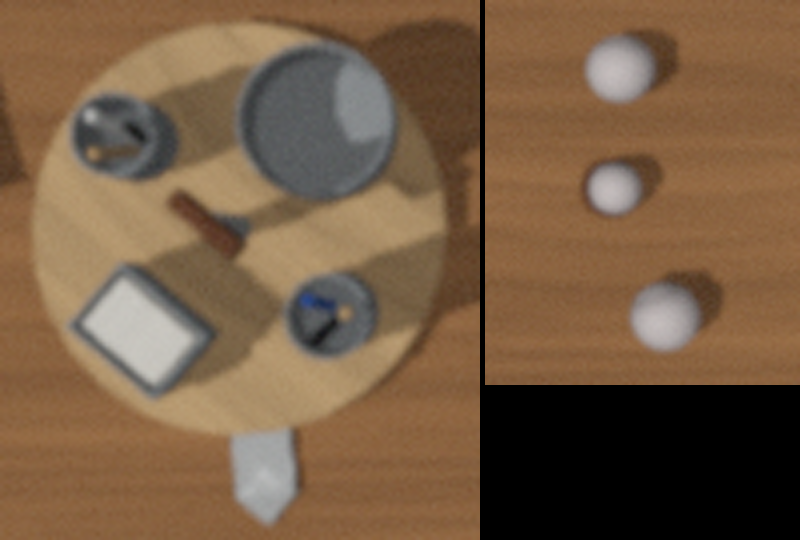

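The crop confirms it: the middle ball (402,269) is clearly smaller than its neighbours and sits on a dark ring. The disc centre is near (250,262), the pot rim centre (269.5,235), the bar centre (242,261) and the tongue tip (257,336).

Run:
```python
from h import *
T=pickle.load(open('pics/top0.pkl','rb'));S=pickle.load(open('pics/side0.pkl','rb'))
A=px2w(T,249.9,261.9,.022);P=px2w(T,269.5,235,.097);B=px2w(T,241.8,261,.176);tip=px2w(T,256.7,336.2,.008)
b1=px2w(T,190+175/4,205+197/4,.176);b2=px2w(T,190+240/4,205+250/4,.176)
print('axis',A,'pot',P,'bar',B,'tip',tip)
print('side: bar',px2w(S,308,291,.176),'tip',px2w(S,406,359,.008),'pot',px2w(S,286,289,.097))
ax=(A+B)/2;f=lambda v:np.degrees(np.arctan2(v[1],v[0]))
print('dist',np.hypot(*(P-ax)[:2]),np.hypot(*(tip-ax)[:2]),'ang pot',f(P-ax),'tip',f(tip-ax),'bar',f(b1-b2))
print('toolshift ball above', delta([.5315,-.2225,.12]))
```

```text
axis [0.5507061  0.19375329 0.022     ] pot [0.6191528  0.13279396 0.097     ] bar [0.55087855 0.19154311 0.176     ] tip [0.34669102 0.17610873 0.008     ]
side: bar [0.54918801 0.20407819 0.176     ] tip [0.34983708 0.1755633  0.008     ] pot [0.61767974 0.13807219 0.097     ]
dist 0.09086080021172642 0.20477034517079912 ang pot -41.20435185530342 tip -175.36712694848944 bar 50.73274228035276
toolshift ball above [-42.73614451  28.79108209   8.21910218]
```

The manual's scale: shifts go in shares of 0.8 m and turns go in shares of pi rad. Converting my numbers, -22 cm / 80 = -0.275, -20 cm / 80 = -0.25.

{"name": "send_rows", "arguments": {
  "plan": [
    [[-0.025,0.0175,0.0025,0,0,0],[-0.0625,0.0425,0.0075,0,0,0],[-0.1,0.0675,0.0125,0,0,0],[-0.1375,0.0925,0.0175,0,0,0],[-0.175,0.1175,0.0225,0,0,0],[-0.2125,0.1425,0.0275,0,0,0],[-0.25,0.1675,0.0325,0,0,0],[-0.275,0.185,0.0375,0,0,0]]
  ],
  "fingers": 1
}}

```text
clock: 0.77
tool_pos: [0.3838, -0.4216, 0.1723]
orientation: [180.0, 0.0, -160.5]
force: [-0.3, -0.3, 0.6]
opening: 0.0878
gripper_force: 0.0
```

In the tool's units: -20.7 cm / 80 = -0.2588, -20 cm / 80 = -0.25.

{"name": "send_rows", "arguments": {
  "plan": [
    [[-0.0375,0.025,0.0063,0,0,0],[-0.075,0.05,0.0125,0,0,0],[-0.1125,0.075,0.0188,0,0,0],[-0.15,0.1,0.0275,0,0,0],[-0.1875,0.1275,0.0363,0,0,0],[-0.225,0.1525,0.0438,0,0,0],[-0.25,0.17,0.05,0,0,0],[-0.2588,0.175,0.0525,0,0,0]]
  ]
}}

```text
clock: 1.43
tool_pos: [0.5326, -0.2202, 0.1295]
orientation: [180.0, -0.0, -160.4]
force: [-0.2, 0.1, 0.9]
opening: 0.0877
gripper_force: 0.0
```

Run:
```python
from h import *
s=snap('wrist','w1');o=ctrl.get_obs();print(o['tool_pos'],o['orientation'],o['joint_pos'],o['clock'])
print(delta([.5315,-.2225,.015]),np.round(s['K'],1).tolist())
P=s['pose'];K=s['K']
def fish(p):
    c=P[:3,:3].T@(np.array(p)-P[:3,3]);t=np.arctan2(np.hypot(*c[:2]),c[2]);n=c[:2]/np.hypot(*c[:2]);return K[:2,2]+K[0,0]*t*n
print('ball pred',fish([.5315,-.2225,.024]))
```

```text
[ 0.53263958 -0.22051216  0.12940634] [ 1.79952360e+02 -6.37795619e-02 -1.60428265e+02] [-3.07061948e+00  1.47626747e+01 -1.77427404e+01 -2.30014918e-02
 -5.75717913e+01 -6.73453243e+01] 1.4833
[ 0.16122818 -0.15863682 11.44069271] [[371.6, 0.0, 318.9], [0.0, 371.6, 244.9], [0.0, 0.0, 1.0]]
ball pred [316.65549777 233.38995676]
```

View pics/w1.png

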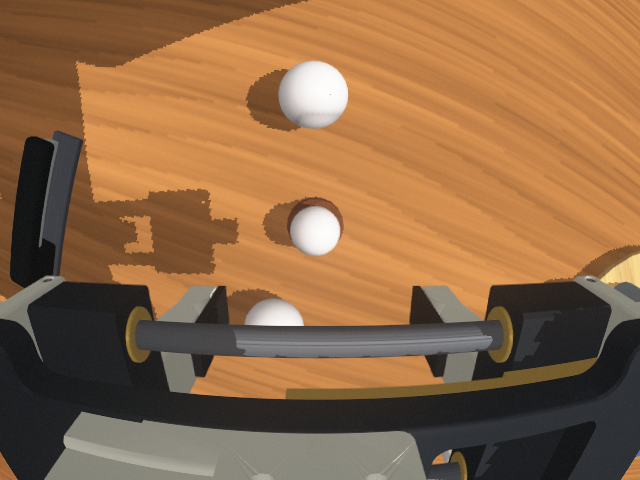

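The wrist view shows the small ball on its ring at (316,231), 2 px from the prediction, with clear space for the fingers. Next I lower and grip.

In the tool's units: 11.4 cm / 80 = 0.1425, -0.16 cm / 80 = -0.002.

{"name": "send_rows", "arguments": {
  "plan": [
    [[0.0006,-0.0006,0.0125,0,0,0],[0.0013,-0.0013,0.0375,0,0,0],[0.0025,-0.002,0.0625,0,0,0],[0.0025,-0.002,0.0875,0,0,0],[0.0025,-0.002,0.11,0,0,0],[0.0025,-0.002,0.1275,0,0,0],[0.0025,-0.002,0.1388,0,0,0],[0.0025,-0.002,0.1425,0,0,0]]
  ]
}}

```text
clock: 2.15
tool_pos: [0.5281, -0.2261, 0.0148]
orientation: [179.9, -0.1, -160.7]
force: [-0.1, -0.4, -0.1]
opening: 0.0874
gripper_force: 0.0
```

{"name": "send_rows", "arguments": {
  "plan": [
    [[0,0,0,0,0,0],[0,0,0,0,0,0],[0,0,0,0,0,0],[0,0,0,0,0,0],[0,0,0,0,0,0],[0,0,0,0,0,0],[0,0,0,0,0,0],[0,0,0,0,0,0]]
  ],
  "fingers": 0.35
}}

```text
clock: 2.82
tool_pos: [0.5301, -0.2252, 0.0168]
orientation: [-180.0, 0.0, -160.6]
force: [-0.3, 0.4, -0.3]
opening: 0.0398
gripper_force: 0.0
```

{"name": "send_rows", "arguments": {
  "plan": [
    [[0,0,0,0,0,0],[0,0,0,0,0,0],[0,0,0,0,0,0],[0,0,0,0,0,0],[0,0,0,0,0,0],[0,0,0,0,0,0],[0,0,0,0,0,0],[0,0,0,0,0,0]]
  ]
}}

```text
clock: 3.48
tool_pos: [0.53, -0.2253, 0.0166]
orientation: [180.0, -0.0, -160.6]
force: [-0.6, 0.4, -0.9]
opening: 0.0307
gripper_force: 0.0
```

The fingers closed past 40 mm with no force, so the ball may have slipped. I'll look.

Run:
```python
from h import *
w=snap('wrist','w2');s=snap('top','t2')
o=ctrl.get_obs();print(o['tool_pos'],o['opening'],o['gripper_force'])
a=cv2.resize(w['img'],(400,300));b=cv2.resize(s['img'][190:340,300:500],(400,300))
cv2.imwrite('pics/c2.png',np.hstack([a,b])[:,:,::-1])
```

```text
[ 0.53000661 -0.22523963  0.01666382] 0.03065558681922168 0.0
```

View pics/c2.png

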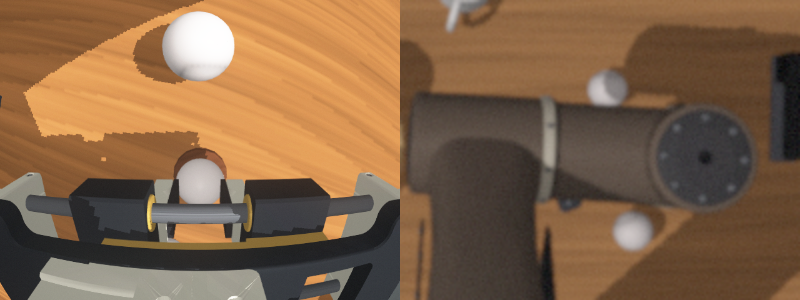

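```bash
cat >> h.py <<'E'
def fish(s,p):
    P=s['pose'];K=s['K'];c=P[:3,:3].T@(np.array(p)-P[:3,3]);r=np.hypot(*c[:2]);t=np.arctan2(r,c[2]);return K[:2,2]+K[0,0]*t*c[:2]/r
E
python3 - <<'E'
from h import *
w=pickle.load(open('pics/w2.pkl','rb'));print(w['pose'].round(3).tolist())
for p in ([.5315,-.2225,.024],[.53,-.225,.024],[.5315,-.2225,.044],[.625,-.2294,.03],[.53,-.225,.0166]): print(p,fish(w,p).round(1))
cv2.imwrite('pics/c3.png',cv2.resize(w['img'][220:400,200:440],None,fx=3.3,fy=3.3,interpolation=cv2.INTER_CUBIC)[:,:,::-1])
E
```

```text
[[-0.332, 0.906, 0.264, 0.459], [0.943, 0.318, 0.092, -0.25], [-0.001, 0.28, -0.96, 0.198], [0.0, 0.0, 0.0, 1.0]]
[0.5315, -0.2225, 0.024] [323.  296.5]
[0.53, -0.225, 0.024] [319.4 292.5]
[0.5315, -0.2225, 0.044] [323.4 314.2]
[0.625, -0.2294, 0.03] [260.9 425.9]
[0.53, -0.225, 0.0166] [319.4 286.9]
```

View pics/c3.png

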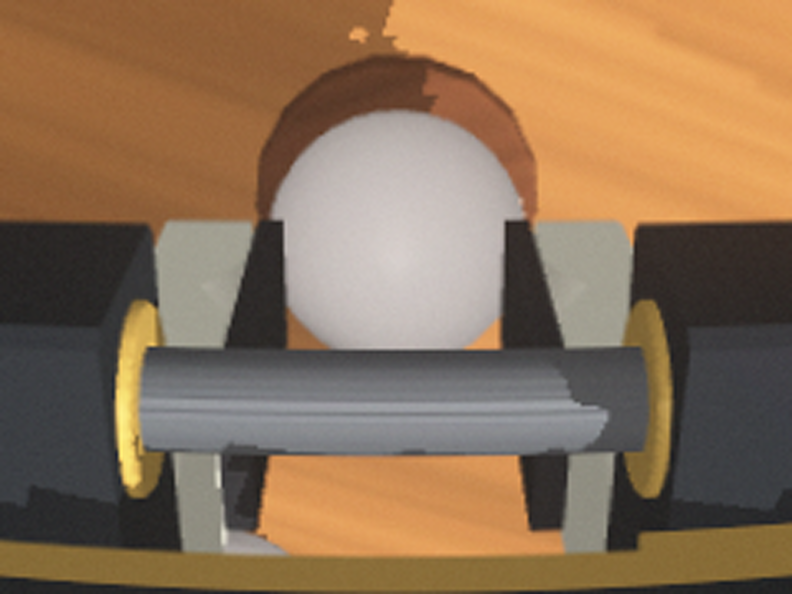

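The ball is still on its ring, between the fingers. From the picture, the pad tips are about 20 mm higher than the TCP value suggests, because they retract when open. The pads therefore closed just above the ball's waist. I'll reopen, go down about 19 mm and close.

In the tool's units: 1.8 cm / 80 = 0.0225, 1.4 cm / 80 = 0.0175.

{"name": "send_rows", "arguments": {
  "plan": [
    [[0,0,0,0,0,0],[0,0,0,0,0,0],[0,0,0,0,0,0],[0,0,0,0,0,0],[0,0,0.005,0,0,0],[0,0,0.0113,0,0,0],[0,0,0.0175,0,0,0],[0,0,0.0225,0,0,0]]
  ],
  "fingers": 0.75
}}

```text
clock: 4.25
tool_pos: [0.5296, -0.2252, -0.0022]
orientation: [180.0, -0.0, -160.6]
force: [-0.0, 0.0, -1.0]
opening: 0.0654
gripper_force: 0.0
```

In the tool's units: 0.1 cm / 80 = 0.0013.

{"name": "send_rows", "arguments": {
  "plan": [
    [[0,0,0.0013,0,0,0],[0,0,0.0013,0,0,0],[0,0,0.0013,0,0,0],[0,0,0.0013,0,0,0],[0,0,0.0013,0,0,0],[0,0,0.0013,0,0,0],[0,0,0.0013,0,0,0],[0,0,0.0013,0,0,0]]
  ],
  "fingers": 0.3
}}

```text
clock: 4.92
tool_pos: [0.5301, -0.2252, -0.0021]
orientation: [-180.0, 0.0, -160.6]
force: [-1.0, 1.2, 2.6]
opening: 0.0384
gripper_force: 30.0
```

Run:
```python
from h import *
w=snap('wrist','w4');o=ctrl.get_obs();print(o)
for z in(.0,.01,.02,.03): print(z,[fish(w,o['tool_pos']*[1,1,0]+np.array([dx*-.94,dx*-.335,z])).round(0) for dx in(.0095,-.0095)])
cv2.imwrite('pics/c4.png',cv2.resize(w['img'][220:400,200:440],None,fx=3.3,fy=3.3,interpolation=cv2.INTER_CUBIC)[:,:,::-1])
```

```text
{'clock': 4.9667, 'joint_pos': array([-3.56384114e+00,  2.34868974e+01, -2.56728590e+01, -4.28550761e-03,
       -4.08231937e+01, -6.70175549e+01]), 'qvel': array([-0.0568855 ,  0.01607337, -0.07506385, -0.01281156, -0.02426621,
       -0.00963942]), 'tau': array([-8.50871522e-01, -5.20485806e+01,  2.01241243e+01,  5.11269361e+00,
        1.90322706e-01,  5.02729404e-05]), 'tool_pos': array([ 0.53007089, -0.22516534, -0.00212223]), 'orientation': array([-1.79995923e+02,  1.67908354e-02, -1.60584638e+02]), 'force': array([-0.48962756,  2.33111102,  2.82797749]), 'moment': array([0.69474282, 0.21187275, 0.01877468]), 'gripper_force': 30.000545382499695, 'opening': 0.03860879701533946}
0.0 [array([319., 271.]), array([319., 305.])]
0.01 [array([319., 278.]), array([319., 313.])]
0.02 [array([319., 286.]), array([319., 322.])]
0.03 [array([319., 295.]), array([319., 333.])]
```

View pics/c4.png

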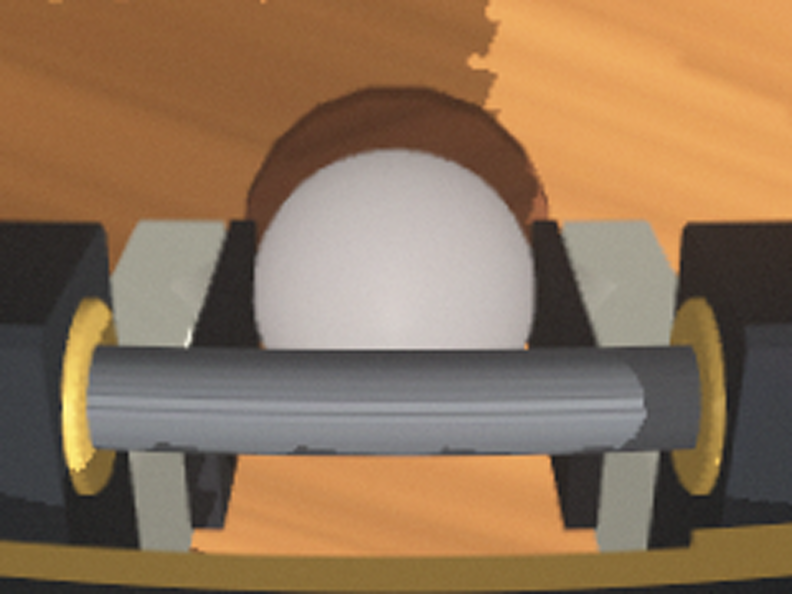

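The ball is held: 30 N, 38.6 mm opening, with the pads at its waist. Next I lift it, then carry it while turning.

In the tool's units: -16.2 cm / 80 = -0.2025, -15.5 cm / 80 = -0.1938.

{"name": "send_rows", "arguments": {
  "plan": [
    [[0,0,-0.0063,0,0,0],[0,0,-0.025,0,0,0],[0,0,-0.0563,0,0,0],[0,0,-0.0938,0,0,0],[0,0,-0.1313,0,0,0],[0,0,-0.1688,0,0,0],[0,0,-0.1938,0,0,0],[0,0,-0.2025,0,0,0]]
  ]
}}

```text
clock: 5.63
tool_pos: [0.5317, -0.2259, 0.1639]
orientation: [-179.8, 0.3, -160.6]
force: [0.2, -0.4, -0.9]
opening: 0.038
gripper_force: 30.0
```

In the tool's units: 13.2 cm / 80 = 0.165, 12 cm / 80 = 0.15, -50 degrees / 180 = -0.2778.

{"name": "send_rows", "arguments": {
  "plan": [
    [[-0.0075,0.0125,0,0,0,-0.0167],[-0.0225,0.035,0,0,0,-0.0556],[-0.0375,0.0575,0,0,0,-0.0944],[-0.0525,0.08,0,0,0,-0.1333],[-0.0675,0.1038,0,0,0,-0.1722],[-0.0825,0.1275,0,0,0,-0.2111],[-0.0975,0.15,0,0,0,-0.25],[-0.1075,0.165,0,0,0,-0.2778]]
  ]
}}

```text
clock: 6.3
tool_pos: [0.5671, -0.0706, 0.159]
orientation: [179.9, -0.0, -110.2]
force: [0.3, -0.4, -0.6]
opening: 0.0384
gripper_force: 30.0
```

In the tool's units: -50 degrees / 180 = -0.2778.

{"name": "send_rows", "arguments": {
  "plan": [
    [[0,0,0,0,0,-0.0167],[0,0,0,0,0,-0.0556],[0,0,0,0,0,-0.0944],[0,0,0,0,0,-0.1333],[0,0,0,0,0,-0.1722],[0,0,0,0,0,-0.2111],[0,0,0,0,0,-0.25],[0,0,0,0,0,-0.2778]]
  ]
}}

```text
clock: 6.97
tool_pos: [0.5666, -0.0723, 0.1589]
orientation: [179.9, 0.0, -60.2]
force: [1.3, 0.3, -0.9]
opening: 0.0386
gripper_force: 30.0
```

In the tool's units: -19.4 degrees / 180 = -0.1078.

{"name": "send_rows", "arguments": {
  "plan": [
    [[0,0,0,0,0,-0.0167],[0,0,0,0,0,-0.05],[0,0,0,0,0,-0.0833],[0,0,0,0,0,-0.1078],[0,0,0,0,0,-0.1078],[0,0,0,0,0,-0.1078],[0,0,0,0,0,-0.1078],[0,0,0,0,0,-0.1078]]
  ]
}}

```text
clock: 7.63
tool_pos: [0.5671, -0.0722, 0.1594]
orientation: [180.0, 0.0, -41.3]
force: [1.0, 0.9, -0.9]
opening: 0.0385
gripper_force: 30.0
```

Run:
```python
from h import *
o=ctrl.get_obs();print(o['tool_pos'],o['orientation'],o['joint_pos'],o['gripper_force'],o['opening'])
w=snap('wrist','w5');t=snap('top','t5')
print(delta([.618,.1335,.14]))
```

```text
[ 0.56706756 -0.07222476  0.15944067] [ 1.79983449e+02  1.43507524e-02 -4.13011375e+01] [ 1.23444939e+01  1.27592512e+01 -1.61558962e+01 -1.99453318e-03
 -6.11066894e+01  3.63553347e+01] 29.999842643737793 0.038518717281695786
[ -9.7377946  -18.81720368   1.95657316]
```

In the tool's units: -18.8 cm / 80 = -0.235, -18 cm / 80 = -0.225.

{"name": "send_rows", "arguments": {
  "plan": [
    [[-0.01,-0.0188,0,0,0,0],[-0.0275,-0.0538,0,0,0,0],[-0.0463,-0.09,0,0,0,0],[-0.065,-0.1263,0,0,0,0],[-0.0838,-0.1625,0,0,0,0],[-0.1025,-0.1988,0,0,0,0],[-0.1163,-0.225,0,0,0,0],[-0.1213,-0.235,0,0,0,0]]
  ]
}}

```text
clock: 8.4
tool_pos: [0.6187, 0.1363, 0.1593]
orientation: [-180.0, -0.0, -41.1]
force: [0.3, -0.4, -0.4]
opening: 0.0384
gripper_force: 30.0
```

Run:
```python
from h import *
w=snap('wrist','w6');s=snap('side','s6');o=ctrl.get_obs();print(o['tool_pos'],o['orientation'],o['force'])
c=np.array([.618,.1335])
for z in(.097,.026): print(z,fish(w,[*c,z]).round(1))
a=cv2.resize(w['img'],(400,300));b=cv2.resize(s['img'][150:450,150:450],(400,400))
f=np.zeros((600,800,3),np.uint8);f[:480,:500]=w['img'][:,70:570];f[:300,500:]=s['img'][140:440,150:450]
cv2.imwrite('pics/c6.png',f[:,:,::-1])
```

```text
[0.6181274 0.1347323 0.1591463] [ 1.79973118e+02  1.24790278e-02 -4.11011259e+01] [-0.17567515 -0.33206464 -1.12105201]
0.097 [322.5 249.5]
0.026 [321.8 225.7]
```

View pics/c6.png

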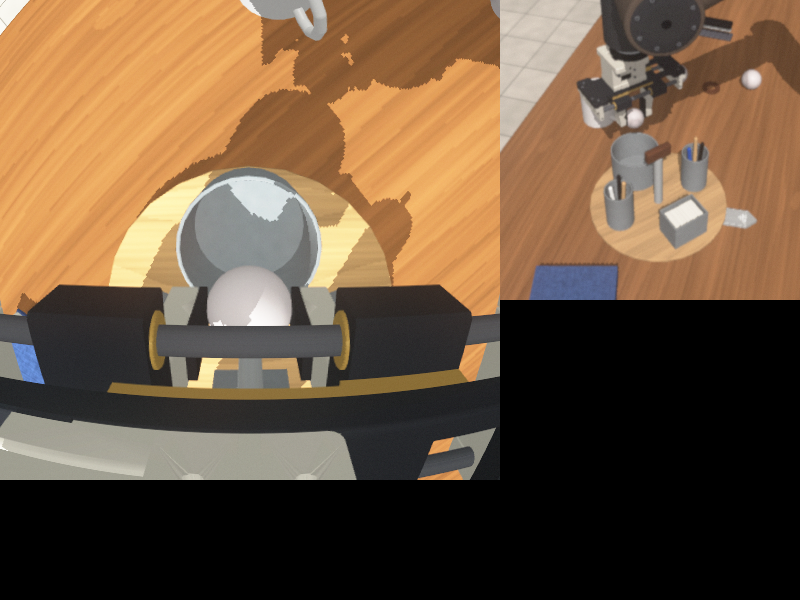

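The wrist view shows the ball above the pot, with the rim centre at about (319,246) against a predicted (322.5,249.5), so it is within 3 mm. I'll lower most of the way.

In the tool's units: 11 cm / 80 = 0.1375, -0.15 cm / 80 = -0.0019.

{"name": "send_rows", "arguments": {
  "plan": [
    [[0.0006,-0.0013,0.0075,0,0,0],[0.0013,-0.0019,0.0275,0,0,0],[0.0013,-0.0019,0.0525,0,0,0],[0.0013,-0.0019,0.0775,0,0,0],[0.0013,-0.0019,0.1025,0,0,0],[0.0013,-0.0019,0.12,0,0,0],[0.0013,-0.0019,0.1325,0,0,0],[0.0013,-0.0019,0.1375,0,0,0]]
  ]
}}

```text
clock: 9.17
tool_pos: [0.6187, 0.132, 0.0479]
orientation: [179.9, 0.1, -41.3]
force: [-0.3, -0.9, -1.5]
opening: 0.0385
gripper_force: 30.0
```

In the tool's units: 1 cm / 80 = 0.0125, 0.9 cm / 80 = 0.0113.

{"name": "send_rows", "arguments": {
  "plan": [
    [[0,0,0.0013,0,0,0],[0,0,0.0038,0,0,0],[0,0,0.0063,0,0,0],[0,0,0.0088,0,0,0],[0,0,0.0113,0,0,0],[0,0,0.0125,0,0,0],[0,0,0.0125,0,0,0],[0,0,0.0125,0,0,0]]
  ]
}}

```text
clock: 9.83
tool_pos: [0.6198, 0.1337, 0.0397]
orientation: [-180.0, -0.0, -41.2]
force: [0.8, -0.2, -0.7]
opening: 0.0384
gripper_force: 30.0
```

Run:
```python
from h import *
s=snap('side','s7');w=snap('wrist','w7');o=ctrl.get_obs();print(o['tool_pos'],o['orientation'],o['force'])
f=np.zeros((600,800,3),np.uint8);f[:600,:450]=cv2.resize(s['img'][200:360,220:340],(450,600),interpolation=cv2.INTER_CUBIC);f[:360,450:]=w['img'][100:460,150:500]
cv2.imwrite('pics/c7.png',f[:,:,::-1])
```

```text
[0.61985334 0.13375166 0.03980448] [-1.79988223e+02 -6.21914530e-03 -4.11808952e+01] [ 0.73233194  0.24005919 -1.06941563]
```

View pics/c7.png

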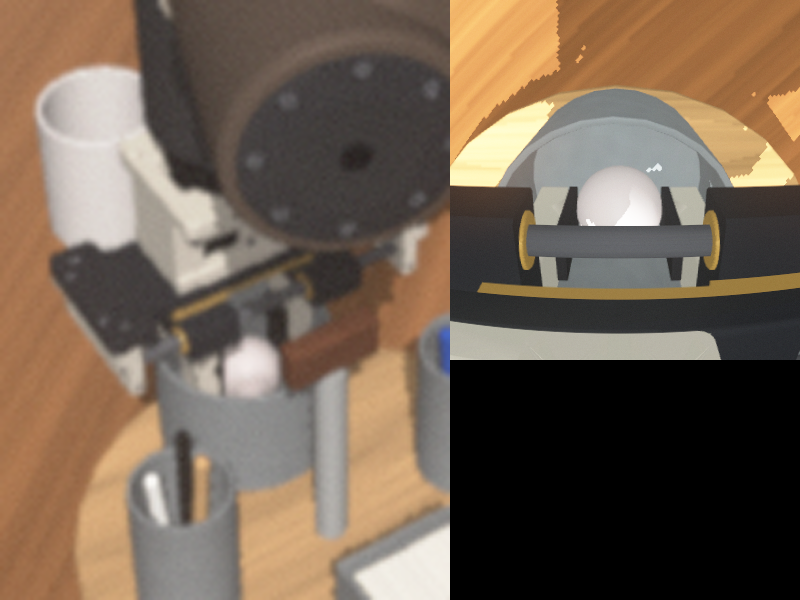

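The ball is inside the pot, below the rim and centred. The black finger carriers are close above the rim. I'll go down in small steps and watch the force.

Run:
```python
from h import *
s=pickle.load(open('pics/s7.pkl','rb'))
for z in(.06,.066,.075): print(z,w2px(s,[.62,.1337,z]))
```

```text
0.06 [286.18360391 299.50462729]
0.066 [286.09360582 297.5679111 ]
0.075 [285.9574356  294.63759224]
```

In the tool's units: 0.6 cm / 80 = 0.0075, 0.5 cm / 80 = 0.0063.

{"name": "send_rows", "arguments": {
  "plan": [
    [[0,0,0.0013,0,0,0],[0,0,0.0025,0,0,0],[0,0,0.0038,0,0,0],[0,0,0.005,0,0,0],[0,0,0.0063,0,0,0],[0,0,0.0075,0,0,0],[0,0,0.0075,0,0,0]]
  ]
}}

```text
clock: 10.52
tool_pos: [0.6196, 0.1336, 0.0334]
orientation: [180.0, 0.0, -41.2]
force: [0.3, -0.3, -1.4]
opening: 0.0387
gripper_force: 30.0
```

In the tool's units: 0.2 cm / 80 = 0.0025, 0.1 cm / 80 = 0.0013.

{"name": "send_rows", "arguments": {
  "plan": [
    [[0,0,0.0013,0,0,0],[0,0,0.0025,0,0,0],[0,0,0.0025,0,0,0]]
  ]
}}

```text
clock: 10.77
tool_pos: [0.6196, 0.1336, 0.0314]
orientation: [180.0, 0.0, -41.2]
force: [1.1, -0.9, -0.9]
opening: 0.0384
gripper_force: 30.0
```

In the tool's units: 0.2 cm / 80 = 0.0025, 0.1 cm / 80 = 0.0013.

{"name": "send_rows", "arguments": {
  "plan": [
    [[0,0,0.0013,0,0,0],[0,0,0.0025,0,0,0],[0,0,0.0025,0,0,0]]
  ]
}}

```text
clock: 11.02
tool_pos: [0.6196, 0.1336, 0.0294]
orientation: [180.0, 0.0, -41.2]
force: [-0.4, 0.2, -0.8]
opening: 0.0382
gripper_force: 30.0
```

{"name": "send_rows", "arguments": {
  "plan": [
    [[0,0,0.0013,0,0,0],[0,0,0.0025,0,0,0],[0,0,0.0025,0,0,0]]
  ]
}}

```text
clock: 11.27
tool_pos: [0.6196, 0.1336, 0.0274]
orientation: [180.0, 0.0, -41.2]
force: [-0.3, 0.1, 0.1]
opening: 0.0385
gripper_force: 30.0
```

In the tool's units: 0.15 cm / 80 = 0.0019, 0.1 cm / 80 = 0.0013.

{"name": "send_rows", "arguments": {
  "plan": [
    [[0,0,0.0013,0,0,0],[0,0,0.0019,0,0,0],[0,0,0.0019,0,0,0]]
  ]
}}

```text
clock: 11.52
tool_pos: [0.6197, 0.1336, 0.026]
orientation: [180.0, 0.0, -41.2]
force: [-0.2, 0.6, -1.0]
opening: 0.0385
gripper_force: 30.0
```

In the tool's units: 0.1 cm / 80 = 0.0013.

{"name": "send_rows", "arguments": {
  "plan": [
    [[0,0,0.0013,0,0,0],[0,0,0.0013,0,0,0]]
  ]
}}

```text
clock: 11.68
tool_pos: [0.6197, 0.1336, 0.025]
orientation: [180.0, 0.0, -41.2]
force: [-0.6, -0.6, -0.6]
opening: 0.0387
gripper_force: 30.0
```

In the tool's units: 0.1 cm / 80 = 0.0013.

{"name": "send_rows", "arguments": {
  "plan": [
    [[0,0,0.0013,0,0,0],[0,0,0.0013,0,0,0]]
  ]
}}

```text
clock: 11.85
tool_pos: [0.6197, 0.1336, 0.024]
orientation: [180.0, 0.0, -41.2]
force: [0.1, 0.2, 0.1]
opening: 0.038
gripper_force: 30.0
```

In the tool's units: 0.1 cm / 80 = 0.0013, 0.05 cm / 80 = 0.0006.

{"name": "send_rows", "arguments": {
  "plan": [
    [[0,0,0.0006,0,0,0],[0,0,0.0013,0,0,0]]
  ]
}}

```text
clock: 12.02
tool_pos: [0.6198, 0.1337, 0.0231]
orientation: [-180.0, -0.0, -41.2]
force: [0.2, -0.0, -1.2]
opening: 0.0388
gripper_force: 30.0
```

In the tool's units: 0.05 cm / 80 = 0.0006.

{"name": "send_rows", "arguments": {
  "plan": [
    [[0,0,0.0006,0,0,0],[0,0,0.0006,0,0,0]]
  ]
}}

```text
clock: 12.18
tool_pos: [0.6197, 0.1337, 0.0226]
orientation: [180.0, 0.0, -41.2]
force: [0.1, -0.1, -1.1]
opening: 0.0388
gripper_force: 30.0
```

In the tool's units: 0.05 cm / 80 = 0.0006.

{"name": "send_rows", "arguments": {
  "plan": [
    [[0,0,0.0006,0,0,0],[0,0,0.0006,0,0,0]]
  ]
}}

```text
clock: 12.35
tool_pos: [0.6197, 0.1336, 0.0221]
orientation: [180.0, 0.0, -41.2]
force: [-0.1, 0.7, -0.9]
opening: 0.0383
gripper_force: 30.0
```

{"name": "send_rows", "arguments": {
  "plan": [
    [[0,0,0,0,0,0],[0,0,0,0,0,0],[0,0,0,0,0,0],[0,0,0,0,0,0],[0,0,0,0,0,0],[0,0,0,0,0,0]]
  ],
  "fingers": 0.53
}}

```text
clock: 12.85
tool_pos: [0.6198, 0.1337, 0.0222]
orientation: [-180.0, -0.0, -41.2]
force: [0.6, -0.9, 0.4]
opening: 0.0466
gripper_force: 0.0
```

In the tool's units: -10 cm / 80 = -0.125, -8 cm / 80 = -0.1.

{"name": "send_rows", "arguments": {
  "plan": [
    [[0,0,-0.0038,0,0,0],[0,0,-0.01,0,0,0],[0,0,-0.0188,0,0,0],[0,0,-0.0313,0,0,0],[0,0,-0.05,0,0,0],[0,0,-0.075,0,0,0],[0,0,-0.1,0,0,0],[0,0,-0.125,0,0,0]]
  ]
}}

```text
clock: 13.52
tool_pos: [0.6199, 0.1336, 0.1243]
orientation: [-180.0, -0.0, -41.2]
force: [0.8, -0.3, 0.9]
opening: 0.0465
gripper_force: 0.0
```

In the tool's units: -14 cm / 80 = -0.175, -13.5 cm / 80 = -0.1688, 3 degrees / 180 = 0.0167.

{"name": "send_rows", "arguments": {
  "plan": [
    [[0,0,-0.025,0,0,0.0167],[0,0,-0.05,0,0,0],[0,0,-0.075,0,0,0],[0,0,-0.1,0,0,0],[0,0,-0.125,0,0,0],[0,0,-0.15,0,0,0],[0,0,-0.1688,0,0,0],[0,0,-0.175,0,0,0]]
  ]
}}

```text
clock: 14.18
tool_pos: [0.6208, 0.1338, 0.2664]
orientation: [-179.7, -0.1, -41.2]
force: [-0.1, -0.7, 0.1]
opening: 0.0465
gripper_force: 0.0
```

Run:
```python
from h import *
o=ctrl.get_obs();print(o['tool_pos'],o['orientation'],o['opening'])
w=snap('wrist','w8');t=snap('top','t8')
hsv=cv2.cvtColor(w['img'],cv2.COLOR_RGB2HSV)
for p in([.62,.1337,.046],[.5507,.1925,.176]):print(fish(w,p).round(1))
cv2.imwrite('pics/c8.png',w['img'][:,:,::-1])
```

```text
[0.62080011 0.13380953 0.26641675] [-1.79734213e+02 -1.49816130e-01 -4.11767538e+01] 0.04648776583370348
[320.3 209.7]
[321.7 344.9]
```

Run:
```python
from h import *
w=pickle.load(open('pics/w8.pkl','rb'));i=w['img']
hsv=cv2.cvtColor(i,cv2.COLOR_RGB2HSV)
g=cv2.medianBlur(cv2.cvtColor(i,cv2.COLOR_RGB2GRAY),5)
c=cv2.HoughCircles(g[120:330,200:440],cv2.HOUGH_GRADIENT,1,15,param1=80,param2=18,minRadius=18,maxRadius=90)
print(c[0][:8]+[200,120,0] if c is not None else None)
print(g[195:235:8,290:352:6])
print(delta([.5507,.193,.2]))
```

```text
[[320.5        220.5         50.5       ]
 [319.5        204.5         42.70000076]
 [356.5        253.5         71.80000305]
 [302.5        245.5         78.40000153]
 [332.5        244.5         79.5       ]
 [296.5        264.5         87.19999695]
 [301.5        229.5         71.30000305]
 [342.5        220.5         72.90000153]]
[[130 130 129 132 165 172 167 133 132 132 133]
 [130 131 131 220 232 230 215 185 134 132 132]
 [132 131 132 246 250 249 244 224 152 131 132]
 [130 131 132 245 252 253 248 233 132 131 131]
 [130 130 131 131 132 205 188 131 131 130 133]]
[-9.12744251  0.13624933  6.38179877]
```

In the tool's units: -9.2 cm / 80 = -0.115, -8.8 cm / 80 = -0.11, -50 degrees / 180 = -0.2778.

{"name": "send_rows", "arguments": {
  "plan": [
    [[-0.0063,0,0,0,0,-0.0222],[-0.0213,0,0,0,0,-0.0556],[-0.0388,0,0,0,0,-0.0944],[-0.0563,0,0,0,0,-0.1333],[-0.075,0,0,0,0,-0.1722],[-0.0938,0.0013,0,0,0,-0.2111],[-0.11,0.0025,0,0,0,-0.25],[-0.115,0.0025,0,0,0,-0.2778]]
  ],
  "fingers": 0.7
}}

```text
clock: 14.95
tool_pos: [0.5473, 0.1933, 0.261]
orientation: [180.0, 0.1, 9.2]
force: [-0.2, -0.5, 0.0]
opening: 0.0616
gripper_force: 0.0
```

In the tool's units: -40 degrees / 180 = -0.2222.

{"name": "send_rows", "arguments": {
  "plan": [
    [[0,0,0,0,0,-0.0222],[0,0,0,0,0,-0.0611],[0,0,0,0,0,-0.1],[0,0,0,0,0,-0.1389],[0,0,0,0,0,-0.1778],[0,0,0,0,0,-0.2111],[0,0,0,0,0,-0.2222],[0,0,0,0,0,-0.2222]]
  ]
}}

```text
clock: 15.62
tool_pos: [0.5485, 0.1924, 0.2608]
orientation: [-180.0, 0.1, 48.9]
force: [-0.8, 0.4, -0.2]
opening: 0.0615
gripper_force: 0.0
```

Run:
```python
from h import *
o=ctrl.get_obs();print(o['tool_pos'],o['orientation'],o['joint_pos'])
print(delta([.5507,.193,.133]))
w=snap('wrist','w9');t=snap('top','t9');s=snap('side','s9')
P=[[.5507,.193,.176],[.5507-.027*.66,.193-.027*.75,.176],[.5507+.027*.66,.193+.027*.75,.176],[.618,.1335,.097]]
for p in P:print(fish(w,p).round(1))
f=np.zeros((600,800,3),np.uint8);f[:480,:440]=w['img'][:,100:540];f[:360,440:]=cv2.resize(s['img'][210:410,220:420],(360,360),interpolation=cv2.INTER_CUBIC)
f[360:600,440:800]=cv2.resize(t['img'][200:340,190:400],(360,240),interpolation=cv2.INTER_CUBIC)
cv2.imwrite('pics/c9.png',f[:,:,::-1])
```

```text
[0.54853671 0.19244092 0.26084804] [-1.79954470e+02  1.11182974e-01  4.88981365e+01] [ 3.85792355e+01  9.97574926e+00 -6.10753559e+00 -2.58762844e-02
 -7.40342571e+01  1.00326000e+02]
[ 0.20915276  0.13641852 12.78431734]
[320.8 239.6]
[320.6 273.7]
[321.  203.8]
[413.1 218.5]
```

A bright ball blob sits at about (318,212), where I predicted it in the pot. I'll use my last picture to check before gripping the bar.

View pics/c9.png

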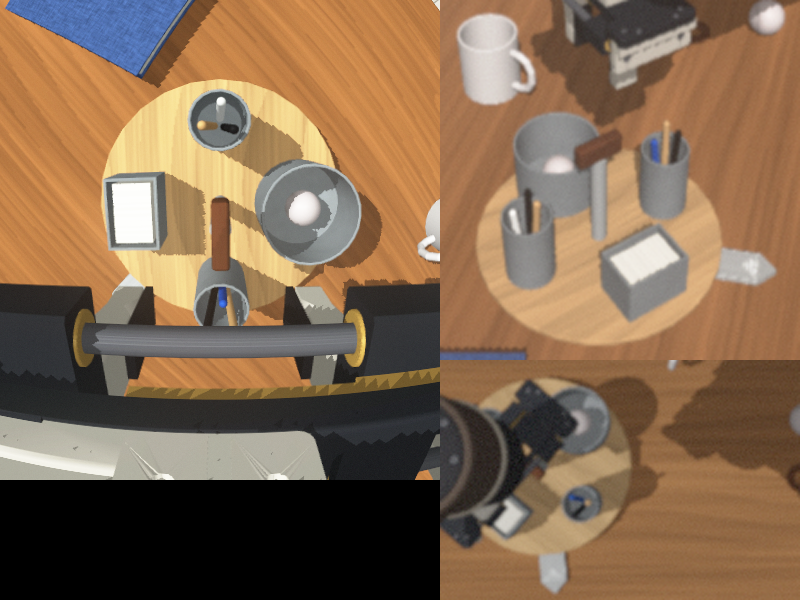

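The ball rests in the wide pot. The bar runs from (320,200) to (320,270) in the wrist view, centred between the fingers and aligned. I'll descend and grip.

In the tool's units: 12.8 cm / 80 = 0.16, 12.2 cm / 80 = 0.1525.

{"name": "send_rows", "arguments": {
  "plan": [
    [[0.0013,0,0.01,0,0,0],[0.0038,0.0013,0.0313,0,0,0],[0.0038,0.0013,0.0563,0,0,0],[0.0038,0.0013,0.0813,0,0,0],[0.0038,0.0013,0.1063,0,0,0],[0.0038,0.0013,0.1313,0,0,0],[0.0038,0.0013,0.1525,0,0,0],[0.0038,0.0013,0.16,0,0,0]]
  ]
}}

```text
clock: 16.43
tool_pos: [0.5502, 0.1934, 0.1307]
orientation: [-179.9, 0.2, 48.7]
force: [-0.2, 0.3, -0.2]
opening: 0.0617
gripper_force: 0.0
```

{"name": "send_rows", "arguments": {
  "plan": [
    [[0,0,0,0,0,0],[0,0,0,0,0,0],[0,0,0,0,0,0],[0,0,0,0,0,0],[0,0,0,0,0,0],[0,0,0,0,0,0],[0,0,0,0,0,0],[0,0,0,0,0,0]]
  ],
  "fingers": 0
}}

```text
clock: 17.1
tool_pos: [0.5518, 0.1946, 0.1344]
orientation: [-180.0, -0.0, 48.8]
force: [-11.8, 9.2, 8.4]
opening: 0.0138
gripper_force: 29.2
```

{"name": "send_rows", "arguments": {
  "plan": [
    [[0,0,0,0,0,0],[0,0,0,0,0,0],[0,0,0,0,0,0],[0,0,0,0,0,0]]
  ]
}}

```text
clock: 17.43
tool_pos: [0.5518, 0.1946, 0.1344]
orientation: [-180.0, -0.0, 48.8]
force: [-4.1, 2.9, 5.2]
opening: 0.014
gripper_force: 30.0
```

In the tool's units: 20 degrees / 180 = 0.1111.

{"name": "send_rows", "arguments": {
  "plan": [
    [[0,0,0,0,0,0.0056],[0,0,0,0,0,0.0167],[0,0,0,0,0,0.0333],[0,0,0,0,0,0.05],[0,0,0,0,0,0.0667],[0,0,0,0,0,0.0833],[0,0,0,0,0,0.1],[0,0,0,0,0,0.1111]]
  ]
}}

```text
clock: 18.1
tool_pos: [0.5519, 0.1945, 0.1344]
orientation: [-180.0, -0.0, 28.7]
force: [-3.7, 1.7, 5.0]
opening: 0.0139
gripper_force: 30.0
```

In the tool's units: 30 degrees / 180 = 0.1667.

{"name": "send_rows", "arguments": {
  "plan": [
    [[0,0,0,0,0,0.0167],[0,0,0,0,0,0.0389],[0,0,0,0,0,0.0611],[0,0,0,0,0,0.0833],[0,0,0,0,0,0.1056],[0,0,0,0,0,0.1278],[0,0,0,0,0,0.15],[0,0,0,0,0,0.1667]]
  ]
}}

```text
clock: 18.77
tool_pos: [0.5519, 0.1942, 0.1344]
orientation: [180.0, -0.0, -1.4]
force: [-3.4, 1.0, 4.4]
opening: 0.0138
gripper_force: 30.0
```

In the tool's units: 30 degrees / 180 = 0.1667.

{"name": "send_rows", "arguments": {
  "plan": [
    [[0,0,0,0,0,0.0167],[0,0,0,0,0,0.0389],[0,0,0,0,0,0.0611],[0,0,0,0,0,0.0833],[0,0,0,0,0,0.1056],[0,0,0,0,0,0.1278],[0,0,0,0,0,0.15],[0,0,0,0,0,0.1667]]
  ]
}}

```text
clock: 19.43
tool_pos: [0.5518, 0.1939, 0.1344]
orientation: [180.0, -0.0, -31.4]
force: [-4.4, -0.1, 5.9]
opening: 0.0141
gripper_force: 30.0
```

In the tool's units: 30 degrees / 180 = 0.1667.

{"name": "send_rows", "arguments": {
  "plan": [
    [[0,0,0,0,0,0.0167],[0,0,0,0,0,0.0389],[0,0,0,0,0,0.0611],[0,0,0,0,0,0.0833],[0,0,0,0,0,0.1056],[0,0,0,0,0,0.1278],[0,0,0,0,0,0.15],[0,0,0,0,0,0.1667]]
  ]
}}

```text
clock: 20.1
tool_pos: [0.5516, 0.1937, 0.1344]
orientation: [179.9, -0.0, -61.4]
force: [-4.7, -1.9, 6.5]
opening: 0.0136
gripper_force: 30.0
```

In the tool's units: 24 degrees / 180 = 0.1333.

{"name": "send_rows", "arguments": {
  "plan": [
    [[0,0,0,0,0,0.0167],[0,0,0,0,0,0.0389],[0,0,0,0,0,0.0611],[0,0,0,0,0,0.0833],[0,0,0,0,0,0.1056],[0,0,0,0,0,0.1222],[0,0,0,0,0,0.1333],[0,0,0,0,0,0.1333]]
  ]
}}

```text
clock: 20.77
tool_pos: [0.5514, 0.1936, 0.1344]
orientation: [179.9, -0.1, -85.3]
force: [-6.4, -1.8, 6.7]
opening: 0.0136
gripper_force: 30.0
```

{"name": "send_rows", "arguments": {
  "plan": [
    [[0,0,0,0,0,0],[0,0,0,0,0,0],[0,0,0,0,0,0],[0,0,0,0,0,0],[0,0,0,0,0,0],[0,0,0,0,0,0]]
  ]
}}

```text
clock: 21.27
tool_pos: [0.5514, 0.1936, 0.1344]
orientation: [179.9, -0.1, -85.2]
force: [-5.4, -0.7, 6.5]
opening: 0.0137
gripper_force: 30.0
```

Run:
```python
from h import *
o=ctrl.get_obs();print(o['tool_pos'],o['orientation'],o['force'],o['gripper_force'],o['qvel'].round(2))
w=snap('wrist','w10');t=snap('top','t10');s=snap('side','s10')
ax=np.array([.551,.1935]);a=np.radians(-175.3)
pot=ax+.09*np.array([np.cos(a),np.sin(a)])
for n,p in(('rim',[*pot,.097]),('ball',[*pot,.046]),('tip',[.348,.1758,.008]),('rimL',[*pot+np.array([-.049,0]),.097])): print(n,'side',w2px(s,p).round(1),'top',w2px(t,p).round(1),'wrist',fish(w,p).round(1))
# bright low-saturation blobs in side & top near the caddy
for nm,im,(y0,y1,x0,x1) in(('side',s['img'],(270,400,240,430)),('top',t['img'],(200,345,190,310))):
    h=cv2.cvtColor(im,cv2.COLOR_RGB2HSV);m=((h[...,1]<60)&(h[...,2]>125)).astype(np.uint8)
    n,l,st,c=cv2.connectedComponentsWithStats(m[y0:y1,x0:x1])
    for k in range(1,n):
        if st[k][4]>12: print(nm,(c[k]+[x0,y0]).round(1),st[k].tolist())
```

```text
[0.55135911 0.19362773 0.13441705] [ 1.79942369e+02 -5.81864695e-02 -8.51840211e+01] [-5.35908563 -0.70462736  6.46962191] 29.976468086242676 [-0.01 -0.03 -0.    0.03 -0.07 -0.05]
rim side [353.7 322. ] top [248.6 296.3] wrist [457.3 262.5]
ball side [352.4 338.7] top [251.3 295.1] wrist [434.8 241.5]
tip side [406.9 359.3] top [256.8 335.7] wrist [531.7 230.2]
rimL side [378.4 327.5] top [248.5 315.5] wrist [519.3 267.1]
side [257.5 272.7] [15, 0, 7, 7, 38]
side [297.7 286.6] [53, 6, 9, 21, 133]
side [350.6 281.8] [103, 7, 14, 13, 86]
side [305.7 340.2] [43, 14, 46, 104, 1667]
side [263.1 324. ] [7, 30, 35, 49, 1192]
side [358.6 339.4] [87, 34, 80, 65, 2788]
side [312.  370.5] [72, 94, 1, 14, 14]
top [252.7 227.6] [58, 18, 10, 19, 157]
top [241.8 238.3] [44, 35, 13, 10, 58]
top [259.4 283.8] [65, 80, 11, 9, 56]
top [265.1 299.7] [72, 95, 6, 10, 34]
top [255.7 322.6] [54, 110, 20, 26, 315]
```

Run:
```python
from h import *
from scipy.optimize import minimize_scalar
t,s,w=[pickle.load(open(f'pics/{n}10.pkl','rb')) for n in'tsw']
ax=np.array([.551,.1935]);th=np.linspace(0,2*np.pi,240)
prj={'top':(t,w2px),'side':(s,w2px),'wrist':(w,fish)}
for nm,(c,f) in prj.items():
    g=cv2.GaussianBlur(cv2.cvtColor(c['img'],cv2.COLOR_RGB2GRAY),(0,0),1).astype(np.float32)
    G=np.hypot(cv2.Sobel(g,-1,1,0),cv2.Sobel(g,-1,0,1));G=np.minimum(G,150)
    r=[]
    for d in np.arange(-196,-154,1.):
        a=np.radians(d);p=ax+.09*np.array([np.cos(a),np.sin(a)])
        q=np.array([f(c,[p[0]+.0505*np.cos(k),p[1]+.0505*np.sin(k),.097]) for k in th],np.float32)
        r.append(cv2.remap(G,q[:,0],q[:,1],cv2.INTER_LINEAR).mean())
    r=np.array(r);o=np.argsort(-r)[:4];print(nm,(-196+o).tolist(),r[o].round(1),'at -175:',r[21].round(1),'median',np.median(r).round(1))
```

```text
top [-175, -174, -176, -173] [89.1 86.2 86.1 81. ] at -175: 89.1 median 65.5
side [-173, -174, -172, -175] [47.2 46.6 45.7 45. ] at -175: 45.0 median 35.4
wrist [-175, -176, -177, -174] [77.6 64.7 64.  60.5] at -175: 77.6 median 27.1
```

The rim fits in all three cameras put the pot at about -175°, on the tongue line (-175.3°). The arm is still and gripping at 30 N, so I'm handing in.

```bash
python3 -c "
from plant import ctrl
print(ctrl.close_job())"
```

```text
the job is handed in; nothing more can be done
None
```

I handed the job in with the ball released in the wide pot, the pot about over the tongue (-175° measured, tongue at -175.3°), and the gripper still closed on the bar at 30 N; no verdict was returned.

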